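Set the slope of the feed board

ROBOT

A 6-joint arm with a two-finger parallel gripper is mounted at the origin on a cart in front of the work surface, level with it; the furniture and walls round the work are solid. World frame = base frame: x ahead of the robot, y to its left, z up, the work surface at z = 0. Lengths are in m, angles in rad, forces in N, time in s.
With the tool pointing down it reaches from about 0.35 to 0.975 m from the base axis. Payload 4.9 kg.
Tool frame: the origin (TCP) lies at the very end of the fingers, on their centre line; the grasp point (between the pads) lies manip.grip_point_offset behind it (manip.grip_point_offset is the distance from the TCP to the grasp point, in m); z points along the fingers, y is the line along which they close (so a half turn about z gives the same grasp; the last joint's range is limited). The gripper opens to 85 mm and grips with 20 to 120 N. Pads are 22 mm wide; open, the fingers measure 114 mm over their backs; the gripper's body (76 mm by 85 mm) begins 54 mm behind the grasp point. The pads swing forward as they close: fully open they stand 13 mm farther back than shut.
Start: joints at [-1.37, 0.053, 1.613, -0, 1.476, -0.119], TCP at [0.196, -0.593, 0.207] pointing down, gripper open.
Joint ranges: [-3.01, 3.01], [-1.01, 2.22], [0.06, 2.58], [-1.02, 4.17], [0.09, 2.62], [-3.14, 3.14]. Speed limits (rad/s): [2.57, 2.57, 3.14, 3.14, 3.14, 3.14].

INTERFACE

Orientations are given as a unit quaternion [w, x, y, z].
In Python, from plant import manip gives the robot as it stands.
- The arm moves only by the shell command python3 -m crank 'ROWS' [OPENING]. ROWS is JSON, a list of rows, each an object of numbers: "x", "y", "z": the shift along the tool's x, y, z in cm; "turn": the turn about the tool's z in rad. In form: [{"x": .., "y": .., "z": .., "turn": ..}, ...]. A call has 1 to 5 rows; each row shifts and turns the commanded pose from where the row before left it, along the tool's axes as they then stand; what a row does not reach is not made up. A row lasts 1/10 s, in which the tool goes at most 50 mm and 8.59 degrees, less where a joint would pass 70% of its speed; a pose out of reach is approached as far as the arm can. A call with a gripper value outside its range is refused whole. OPENING is the opening in per cent of the stroke, from 0 (shut) to 100 (fully open), set as the call begins (- or left out, the last holds). The fingers move at their own pace and stop on an object; the grip force is fixed at half the most. Time passes only in rows, so rows that do not move let the fingers close. It gives the time, the measured TCP pose, the force, the opening and the grip force at its end, in the units of the state.
- manip.state(): the state, without advancing time (a new reading comes with each control period).
- manip.grab_frame(name): name is "scene" or "side" or "wrist"; returns (picture, depth): 420x560x3 uint8, red, green, blue; 420x560 float32, m along the optical axis (not along the pixel's ray), 0 where there is no reading.
- manip.camera_model(name): a dict with "mtx" (3x3 intrinsics, pixels), "world_to_cam" (4x4, takes a point from world to camera coordinates). Camera axes: x right, y down, z forward; pixel columns grow to the right and rows downward; lengths in m; the calibration is good to about 2 mm. The wrist camera is an equidistant fisheye: a pixel r from the principal point sees the ray r / f radians off the axis. A picture is of the moment at which its call begins: read the wrist's pose just before it. camera_model takes no time and is no camera call; for the wrist camera it gives the pose at the moment of the call.
- manip.job_done(): hands the job in; it is judged then, once.
The state is a dict: "time": time; "joint_pos": joint angles; "joint_vel": joint speeds; "joint_efforts": joint torques, N m; "tool_pos": TCP position; "tool_rot": TCP orientation; "contact_force": force on the tool from outside, world axes, zero at the start; "ft_torque": the same for the moment, N m; "gripper_width": opening from 0.0 (shut) to 1.0 (fully open); "grasp_force": force on a finger pad.
Only numpy, scipy, OpenCV 4.12 (cv2) and the standard library are available. Lean on these libraries where they do the work, as an engineer would, in place of code of your own. Each camera call takes 0.05 s, during which the arm holds its last target. There are 200 camera calls.

TASK

A pot of hand balm and a bristle brush lie in the two lanes of the hinged wooden feed board. Lift the board slowly by its steel handle until the pot just starts to slide, and keep that slope: the pot should glide down to rest against the lip at the low end while the brush stays at the top. Then let go of the handle, leaving the board standing at that slope (its stiff hinge holds it), and do not touch the pot or the brush.

Things in the scene. Friction and masses are not known exactly. Their poses are not given: they have to be found in the camera images.
- feed_board (a joint): Slope (rad) of the wooden board, 205x208 mm, on a fixed low foot: 0 flat (start), up to 0.9. Hinge line across its right-hand end (low y), 30 mm above the worktop, 4 mm below the board's top face. A middle rib makes two lanes 93 mm wide; a lip closes the hinge end, inner face 2 mm from the hinge line. Stiff hinge: stays where left; lifting takes about 10 N at the handle.
- board_handle (a point): Middle of the round cross bar of the steel handle at the left-hand end: 10 mm thick, 130 mm between its side arms, 52 mm above the worktop when flat, 55 mm gap to the board's end. Axes turn with the board: x from hinge to handle, y along the bar, z out of the top face; in them the hinge line is at x = -250, z = -22 mm, the lanes' middles at y = +50 and -50 mm.
- balm_pot: Closed squat round pot with a grey lid, 69 mm across, 41 mm high, 0.1 kg, in either lane, its centre 120 to 140 mm from the hinge line. Origin: centre of underside, z up. Starts to slide, slowly, at a slope somewhere between 0.24 and 0.46 rad that differs each time. At the lip its centre is 36 mm from the hinge line.
- brush: Small brush with a purple back, 85x30x23 mm, bristles down along the other lane, its middle 120 to 140 mm from the hinge line. Origin: centre of underside, long axis y. Its bristles grip: it lets go only about 0.17 to 0.25 rad (10 to 14 degrees) steeper than the pot.
Things that resemble listed ones, but are neither listed nor needed, are in the scene too. Several things have the shape of the balm_pot; the one meant has the colours described above.

How it is judged:
By the outcome, as a careful person would: the job done as asked, in the order asked, and still so for the second after the job is handed in, with the robot touching nothing.
It also fails if it takes over 48 s, if anything falls off the work surface, if the arm or the gripper's body presses on something with over 40 N, if the wrist force passes 120 N, or if a joint passes its speed limit or range.

## Working session

There is one attempt and no reset: what is moved stays moved. The work goes in short steps, Python scripts to look and compute and a shell command to move; the robot and the scene stay as the last step left them, time stands still between calls to the robot, and variables do not carry over. Pictures are saved under pics/ and viewed, at most 10 in all, crops included, and the job is handed in when it is done.

```bash
mkdir -p pics; python3 - <<'E'
from plant import manip
import cv2,numpy as np
a,d=manip.grab_frame("scene");b,e=manip.grab_frame("side")
np.savez('f0.npz',a=a,d=d,b=b,e=e)
cv2.imwrite('pics/a.png',a[:,:,::-1]);cv2.imwrite('pics/b.png',b[:,:,::-1])
for n in("scene","side"):
  m=manip.camera_model(n);print(n,np.round(m["mtx"],1).tolist(),np.round(m["world_to_cam"],3).tolist())
print(manip.grip_point_offset,manip.state())
E
```

```text
scene [[411.8, 0.0, 290.0], [0.0, 411.8, 208.0], [0.0, 0.0, 1.0]] [[-0.583, -0.813, 0.003, 0.443], [-0.605, 0.431, -0.67, 0.346], [0.543, -0.392, -0.743, 0.629], [0.0, 0.0, 0.0, 1.0]]
side [[525.5, 0.0, 286.1], [0.0, 525.5, 206.0], [0.0, 0.0, 1.0]] [[-0.804, -0.595, 0.004, 0.538], [-0.253, 0.335, -0.907, 0.169], [0.539, -0.73, -0.42, 0.664], [0.0, 0.0, 0.0, 1.0]]
0.0187 {'time': 0.1, 'joint_pos': array([-1.36998472e+00,  5.33045183e-02,  1.61415143e+00, -5.82551207e-06,
        1.47599131e+00, -1.19002506e-01]), 'joint_vel': array([ 9.88651976e-04, -7.18052873e-04, -2.81900379e-03, -6.96735084e-04,
       -6.08019379e-04, -9.02874922e-05]), 'joint_efforts': array([ 1.67298771e-03, -3.94897091e+01, -3.71365678e+01, -5.09522135e-05,
        3.85259773e-03, -1.31397306e-05]), 'tool_pos': array([ 0.19636956, -0.59271281,  0.20538066]), 'tool_rot': array([-9.26408304e-04,  9.87241618e-01,  1.59226656e-01, -4.08173108e-05]), 'contact_force': array([-0.12866473,  0.47833447, -0.19824797]), 'ft_torque': array([-0.01101298, -0.04327218, -0.00340355]), 'grasp_force': 0.0, 'gripper_width': 0.9971324532639454}
```

View pics/a.png

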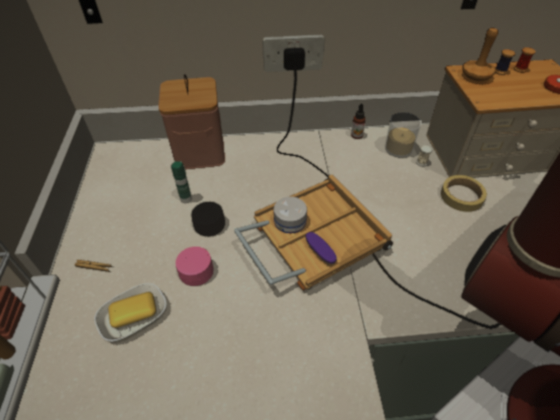

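View pics/b.png

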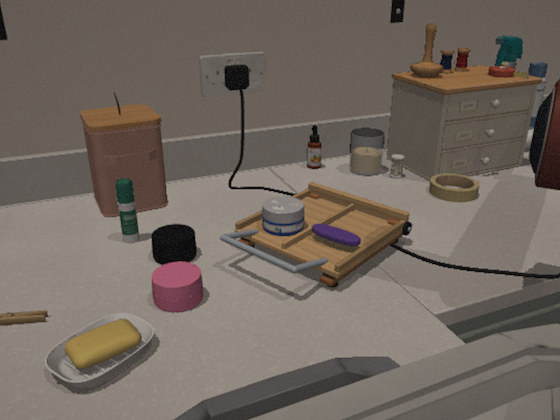

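The scene view shows the board around (320,235). The handle bar runs from about (238,237) to (274,283), the pot is at (290,213) in the far lane, and the brush is at (320,247) in the near lane.

```bash
cat > h.py <<'E'
from plant import manip
import numpy as np
def ray(n,uv,z):
    m=manip.camera_model(n);K=m["mtx"];T=np.array(m["world_to_cam"])
    R=T[:3,:3];c=-R.T@T[:3,3];d=R.T@np.linalg.inv(K)@[uv[0],uv[1],1]
    return c+d*(z-c[2])/d[2]
def proj(n,p):
    m=manip.camera_model(n);T=np.array(m["world_to_cam"]);q=m["mtx"]@(T@[*p,1])[:3];return q[:2]/q[2]
E
python3 - <<'E'
from h import *
import cv2
f=np.load('f0.npz')
for n,ps in(("scene",[(238,237),(274,283)]),("side",[(224,238),(322,265)])):
  for p in ps: print(n,p,ray(n,p,.052).round(4))
for p in [(290,209)]: print('pot',ray("scene",p,.034+.041).round(3))
print('brush',ray("scene",(321,246),.057).round(3))
A=cv2.resize(f['a'][170:300,220:400,::-1],None,fx=4.4,fy=4.4,interpolation=2)
B=cv2.resize(f['b'][180:300,210:420,::-1],None,fx=3.8,fy=3.8,interpolation=2)
cv2.imwrite('pics/c.png',A)
cv2.imwrite('pics/d.png',B)
E
```

```text
scene (238, 237) [0.595 0.246 0.052]
scene (274, 283) [0.4661 0.2471 0.052 ]
side (224, 238) [0.6085 0.2408 0.052 ]
side (322, 265) [0.4473 0.2175 0.052 ]
pot [0.579 0.131 0.075]
brush [0.479 0.128 0.057]
```

View pics/c.png

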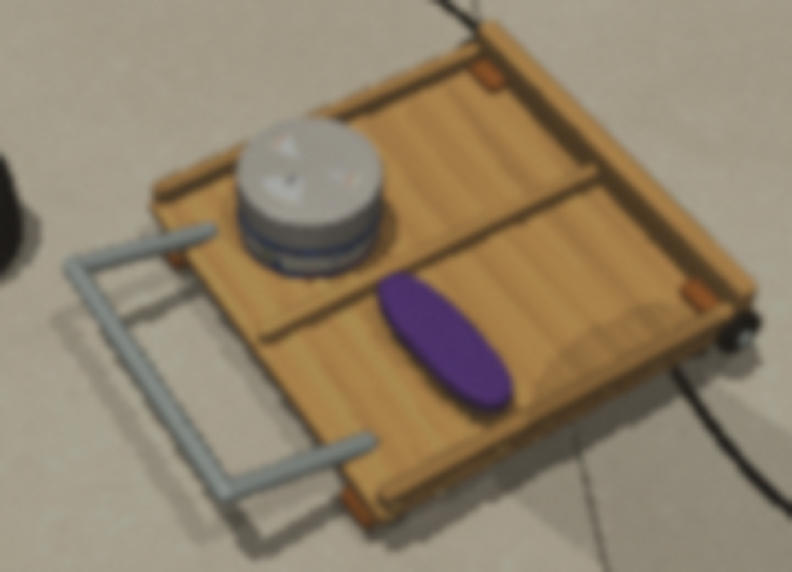

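The crop shows bar ends at scene pixels (237,230) and (272,281), and lip ends at (331,176) and (390,236). I'll compute the board frame from these.

```bash
python3 - <<'E'
from h import *
for n,ps in(("scene",[(237,230.2),(271.8,281.4)]),("side",[(223,237),(300,268)])):
  for p in ps: print(n,p,ray(n,p,.054).round(4))
for p in [(331.4,175.7),(390.5,235.9)]: print(ray("scene",p,.045).round(4))
s=manip.state();from scipy.spatial.transform import Rotation as R
q=s['tool_rot'];M=R.from_quat(q,scalar_first=True).as_matrix();print(M.round(3))
print((M.T@(np.array([.53,.244,.2])-s['tool_pos'])*100).round(1))
E
```

```text
scene (237, 230.2) [0.6096 0.2394 0.054 ]
scene (271.8, 281.4) [0.4702 0.2491 0.054 ]
side (223, 237) [0.6093 0.2421 0.054 ]
side (300, 268) [0.4652 0.2449 0.054 ]
[ 0.6292 -0.0225  0.045 ]
[ 0.4243 -0.0075  0.045 ]
[[ 0.949  0.314 -0.   ]
 [ 0.314 -0.949  0.002]
 [ 0.    -0.002 -1.   ]]
[ 58.  -68.9   0.7]
```

View pics/d.png

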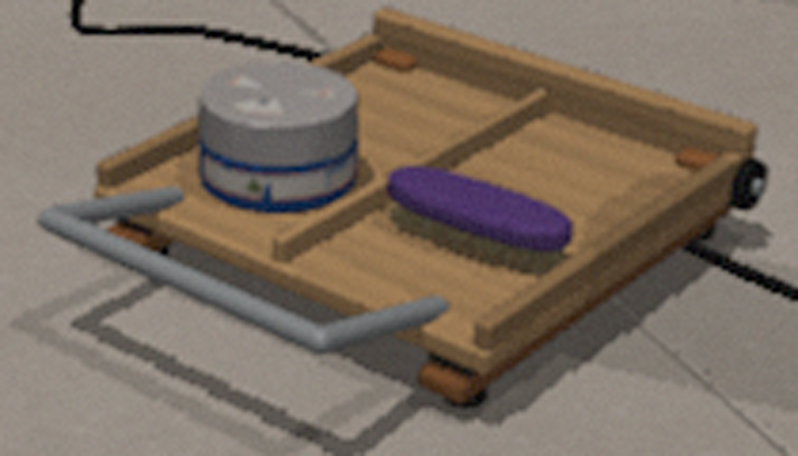

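Bar middle is about (0.538, 0.244) with yaw −0.07. I'll travel above it, gripping a little toward +x to keep the pot visible to the side camera.

```bash
python3 -m crank '[{"z":-1,"turn":0.13},{"z":-1,"turn":0.13},{"turn":0.13},{"x":1.7,"y":-4.5},{"x":1.7,"y":-4.5}]' 45
python3 -m crank '[{"x":1.7,"y":-4.5},{"x":1.7,"y":-4.5},{"x":1.7,"y":-4.5},{"x":1.7,"y":-4.5},{"x":1.7,"y":-4.5}]'
python3 -m crank '[{"x":1.7,"y":-4.5},{"x":1.7,"y":-4.5},{"x":1.7,"y":-4.5},{"x":1.7,"y":-4.5},{"x":1.7,"y":-4.5}]'
```

```text
schema error: expected keys x, y, z, turn
schema error: expected keys x, y, z, turn
schema error: expected keys x, y, z, turn
```

All keys are required.

```bash
python3 -m crank '[{"x":0,"y":0,"z":-1,"turn":0.13},{"x":0,"y":0,"z":-1,"turn":0.13},{"x":0,"y":0,"z":0,"turn":0.13},{"x":1.7,"y":-4.5,"z":0,"turn":0},{"x":1.7,"y":-4.5,"z":0,"turn":0}]' 45
python3 -m crank '[{"x":1.7,"y":-4.5,"z":0,"turn":0},{"x":1.7,"y":-4.5,"z":0,"turn":0},{"x":1.7,"y":-4.5,"z":0,"turn":0},{"x":1.7,"y":-4.5,"z":0,"turn":0},{"x":1.7,"y":-4.5,"z":0,"turn":0}]'
python3 -m crank '[{"x":1.7,"y":-4.5,"z":0,"turn":0},{"x":1.7,"y":-4.5,"z":0,"turn":0},{"x":1.7,"y":-4.5,"z":0,"turn":0},{"x":1.7,"y":-4.5,"z":0,"turn":0},{"x":1.7,"y":-4.5,"z":0,"turn":0}]'
```

```text
time: 0.6
tool_pos: [0.2365, -0.505, 0.2254]
tool_rot: [-0.001, 0.999, -0.036, -0.0]
contact_force: [1.6, 0.7, 0.5]
gripper_width: 0.451
grasp_force: 0.0
time: 1.1
tool_pos: [0.3375, -0.2854, 0.226]
tool_rot: [-0.0, 0.999, -0.035, -0.0]
contact_force: [0.6, -0.1, 0.5]
gripper_width: 0.452
grasp_force: 0.0
time: 1.6
tool_pos: [0.4381, -0.0669, 0.2263]
tool_rot: [0.0, 0.999, -0.035, 0.0]
contact_force: [0.0, -1.4, 0.3]
gripper_width: 0.452
grasp_force: 0.0
```

```bash
python3 -m crank '[{"x":1.5,"y":-4.5,"z":0,"turn":0},{"x":1.5,"y":-4.5,"z":0,"turn":0},{"x":1.5,"y":-4.5,"z":0,"turn":0},{"x":1.5,"y":-4.5,"z":0,"turn":0},{"x":1.5,"y":-4.5,"z":0,"turn":0}]'
python3 -m crank '[{"x":1.4,"y":-4.5,"z":0,"turn":0},{"x":1.4,"y":-4.5,"z":0,"turn":0},{"x":0,"y":0,"z":4,"turn":0},{"x":0,"y":0,"z":4,"turn":0},{"x":0,"y":0,"z":0,"turn":0}]'
python3 - <<'E'
from h import *
import cv2
m=manip.camera_model("wrist");w,_=manip.grab_frame("wrist");b,_=manip.grab_frame("side")
print(np.round(m["mtx"],1).tolist(),np.round(m["world_to_cam"],3).tolist())
np.savez('f1.npz',w=w,b=b,K=m["mtx"],T=m["world_to_cam"])
cv2.imwrite('pics/e.png',cv2.resize(np.hstack([w,b])[:,:,::-1],(800,300),interpolation=cv2.INTER_AREA))
print(manip.state()['tool_pos'])
E
```

```text
time: 2.1
tool_pos: [0.5286, 0.1523, 0.226]
tool_rot: [0.0, 0.999, -0.035, -0.0]
contact_force: [0.8, -1.3, 0.2]
gripper_width: 0.448
grasp_force: 0.0
time: 2.6
tool_pos: [0.5577, 0.2371, 0.1385]
tool_rot: [0.002, 0.999, -0.035, -0.007]
contact_force: [-1.3, -0.3, -1.6]
gripper_width: 0.454
grasp_force: 0.0
[[325.2, 0.0, 282.8], [0.0, 325.2, 214.9], [0.0, 0.0, 1.0]] [[-0.07, -0.998, 0.005, 0.275], [-0.938, 0.067, 0.339, 0.485], [-0.339, 0.019, -0.941, 0.499], [0.0, 0.0, 0.0, 1.0]]
[0.56196997 0.23780645 0.14577884]
```

View pics/e.png

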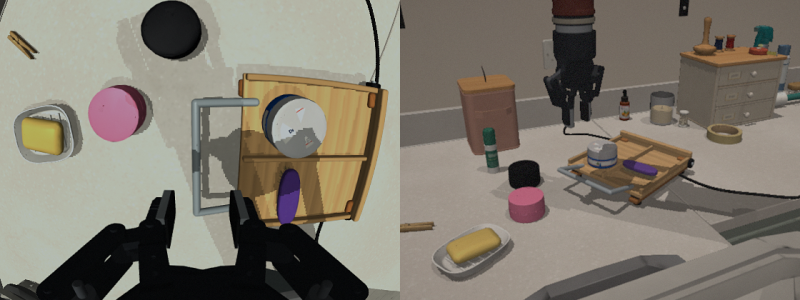

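Wrist view (half of the composite, scale 1.4) shows the bar from (197,101) to (197,213), with the pot at (297,125) and the brush at (289,195), all clear. I'll measure the bar from it.

```bash
cat >> h.py <<'E'
def fray(K,T,uv,z):
    x=(uv[0]-K[0,2])/K[0,0];y=(uv[1]-K[1,2])/K[1,1];r=np.hypot(x,y)
    d=np.array([np.sin(r)*x/r,np.sin(r)*y/r,np.cos(r)]);R=T[:3,:3];c=-R.T@T[:3,3];d=R.T@d
    return c+d*(z-c[2])/d[2]
E
python3 - <<'E'
from h import *
f=np.load('f1.npz');K,T=f['K'],f['T']
for p in [(275.8,144),(275.8,200),(275.8,295)]: print('bar',fray(K,T,p,.053).round(4))
print('pot',fray(K,T,(420,178),.075).round(4),'brush',fray(K,T,(404,273),.057).round(4))
w=f['w'];print([w[y,255:300].sum(1).tolist() for y in(200,)])
E
```

```text
bar [0.6112 0.2388 0.053 ]
bar [0.566  0.2422 0.053 ]
bar [0.4751 0.2493 0.053 ]
pot [0.5833 0.1298 0.075 ] brush [0.4895 0.13   0.057 ]
[[488, 488, 493, 498, 499, 491, 488, 485, 485, 483, 484, 489, 492, 361, 311, 362, 387, 417, 436, 439, 418, 377, 341, 303, 239, 206, 253, 275, 264, 273, 269, 272, 271, 270, 271, 274, 269, 272, 276, 268, 268, 270, 274, 272, 272]]
```

```bash
python3 -m crank '[{"x":0,"y":-0.4,"z":3,"turn":0},{"x":0,"y":0,"z":3,"turn":0},{"x":0,"y":0,"z":3,"turn":0},{"x":0,"y":0,"z":2.2,"turn":0},{"x":0,"y":0,"z":0,"turn":0}]'
python3 -m crank '[{"x":0,"y":0,"z":0,"turn":0},{"x":0,"y":0,"z":0,"turn":0},{"x":0,"y":0,"z":0,"turn":0},{"x":0,"y":0,"z":0,"turn":0},{"x":0,"y":0,"z":0,"turn":0}]' 0
python3 - <<'E'
from h import *
import cv2
m=manip.camera_model("wrist");w,_=manip.grab_frame("wrist");b,_=manip.grab_frame("side")
np.savez('f2.npz',w=w,b=b,K=m["mtx"],T=m["world_to_cam"])
cv2.imwrite('pics/f.png',cv2.resize(np.hstack([w,b])[:,:,::-1],(800,300),interpolation=cv2.INTER_AREA))
print(manip.state()['tool_pos'])
E
```

```text
time: 3.2
tool_pos: [0.5623, 0.2414, 0.0338]
tool_rot: [0.0, 0.999, -0.035, -0.001]
contact_force: [-1.2, -0.1, 0.2]
gripper_width: 0.45
grasp_force: 0.0
time: 3.7
tool_pos: [0.5634, 0.2422, 0.0353]
tool_rot: [-0.0, 0.999, -0.035, 0.001]
contact_force: [0.6, 0.4, -0.2]
gripper_width: -0.003
grasp_force: 0.0
[0.56305831 0.24209895 0.03474605]
```

View pics/f.png

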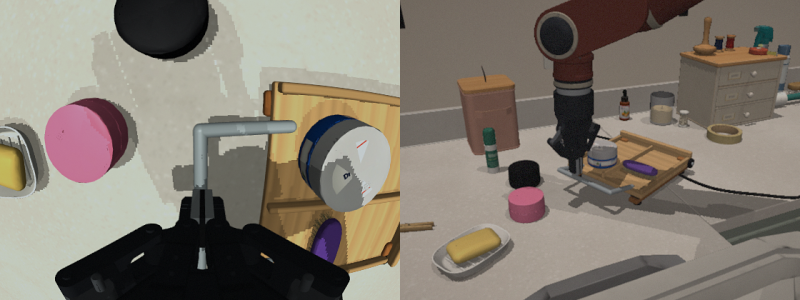

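The wrist view shows the bar running into the fingers at (200,190), yet the gripper reads fully shut with no force. I'll look closer.

```bash
python3 - <<'E'
from h import *
import cv2
f=np.load('f2.npz')
A=cv2.resize(f['b'][180:280,200:330,::-1],None,fx=4,fy=4,interpolation=2)
B=cv2.resize(f['w'][240:400,230:330,::-1],(250,400),interpolation=2)
cv2.imwrite('pics/g.png',np.hstack([A,B]))
print(manip.state()['gripper_width'],manip.state()['grasp_force'])
E
```

```text
-0.0008772266649046111 0.0
```

View pics/g.png

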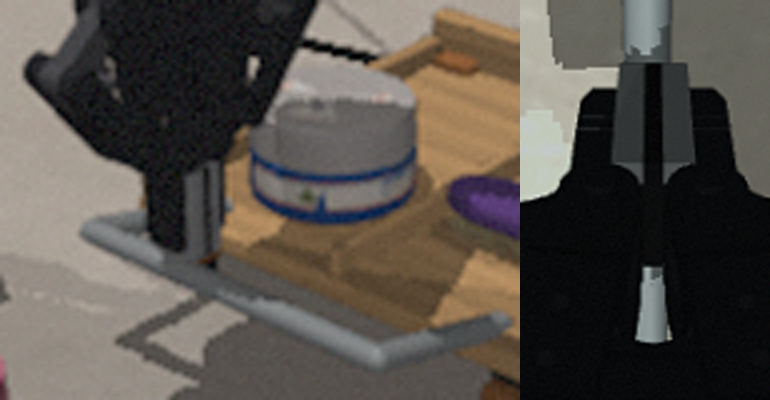

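```bash
python3 - <<'E'
from h import *
f=np.load('f0.npz')
m=manip.camera_model("side");T=np.array(m["world_to_cam"]);K=m["mtx"]
b,e=manip.grab_frame("side")
def pt(u,v,D): return (np.linalg.inv(T)@[*(np.linalg.inv(K)@[u,v,1]*D[v,u]),1])[:3].round(3)
for p in [(235,241),(260,251),(280,258)]: print('bar before',p,pt(*p,f['e']),'now',pt(*p,e))
for u in (241,245,249,252): print('finger',u,[(v,pt(u,v,e).tolist()) for v in (232,238,242,246)])
s=manip.state();print(s['tool_pos'],proj("side",s['tool_pos']),s['gripper_width'],s['contact_force'])
E
```

```text
bar before (235, 241) [0.585 0.242 0.055] now [0.583 0.244 0.057]
bar before (260, 251) [0.533 0.248 0.059] now [0.535 0.245 0.056]
bar before (280, 258) [0.558 0.168 0.001] now [0.558 0.168 0.001]
finger 241 [(232, [0.561, 0.255, 0.083]), (238, [0.564, 0.252, 0.071]), (242, [0.568, 0.248, 0.061]), (246, [0.569, 0.247, 0.054])]
finger 245 [(232, [0.556, 0.252, 0.083]), (238, [0.556, 0.252, 0.074]), (242, [0.557, 0.252, 0.067]), (246, [0.562, 0.246, 0.056])]
finger 249 [(232, [0.551, 0.249, 0.084]), (238, [0.552, 0.249, 0.074]), (242, [0.552, 0.248, 0.067]), (246, [0.556, 0.245, 0.058])]
finger 252 [(232, [0.551, 0.243, 0.081]), (238, [0.551, 0.243, 0.071]), (242, [0.552, 0.242, 0.064]), (246, [0.554, 0.24, 0.056])]
[0.56297783 0.24206919 0.0346039 ] [246.7723501  257.52056585] 0.001082872540253746 [0.27352859 0.18062096 0.51164484]
```

The front finger visibly ends at z≈0.06, just above the bar, although the reported TCP is 0.035. The fingertips are about 2.5 cm higher than reported. I'll open, go 2.2 cm lower (still clear of the table even by the reported TCP) and close again.

```bash
python3 -m crank '[{"x":0,"y":0,"z":0,"turn":0},{"x":0,"y":0,"z":0,"turn":0},{"x":0,"y":0,"z":0,"turn":0},{"x":0,"y":0,"z":0,"turn":0}]' 45
python3 -m crank '[{"x":0,"y":0,"z":0.8,"turn":0},{"x":0,"y":0,"z":0.8,"turn":0},{"x":0,"y":0,"z":0.6,"turn":0},{"x":0,"y":0,"z":0,"turn":0}]'
python3 -m crank '[{"x":0,"y":0,"z":0,"turn":0},{"x":0,"y":0,"z":0,"turn":0},{"x":0,"y":0,"z":0,"turn":0},{"x":0,"y":0,"z":0,"turn":0},{"x":0,"y":0,"z":0,"turn":0}]' 0
```

```text
time: 4.25
tool_pos: [0.5629, 0.2421, 0.0344]
tool_rot: [0.0, 0.999, -0.035, -0.0]
contact_force: [-0.3, -0.2, 0.0]
gripper_width: 0.453
grasp_force: 0.0
time: 4.65
tool_pos: [0.5616, 0.2417, 0.0105]
tool_rot: [0.001, 0.999, -0.035, -0.002]
contact_force: [-0.5, 0.8, -0.3]
gripper_width: 0.452
grasp_force: 0.0
time: 5.15
tool_pos: [0.5633, 0.2435, 0.0129]
tool_rot: [-0.001, 0.999, -0.035, 0.001]
contact_force: [1.0, 5.3, -1.8]
gripper_width: 0.089
grasp_force: 58.4
```

The bar is gripped. I'll write a monitor giving the pot and brush positions in the board frame, using depth from the side and scene cameras, then lift to about 0.2 rad.

```bash
cat >> h.py <<'E'
from scipy.optimize import brentq
H=np.array([.5235,-.005,.030]);a=.072
def theta():
    z=manip.state()['tool_pos'][2]-.0129
    return brentq(lambda t:.25*np.sin(t)+.022*np.cos(t)-.022-z,-.1,.9)
def meas(cams=("side",),th=None):
    for n in cams:
        I,D=manip.grab_frame(n);t=theta() if th is None else th
        m=manip.camera_model(n);T=np.linalg.inv(np.array(m["world_to_cam"]));K=m["mtx"]
        v,u=np.nonzero(D>0);d=D[v,u]
        P=np.c_[(u-K[0,2])/K[0,0]*d,(v-K[1,2])/K[1,1]*d,d]@T[:3,:3].T+T[:3,3]-H
        ex=np.array([np.sin(a)*np.cos(t),np.cos(a)*np.cos(t),np.sin(t)]);ey=np.array([-np.cos(a),np.sin(a),0]);ez=np.cross(ex,ey)
        s,l,h=(P@ex)*1e3,(P@ey)*1e3,(P@ez)*1e3-4
        r,g,b=[I[v,u,i].astype(int) for i in range(3)]
        pot=(abs(l+50)<46)&(s>0)&(s<190)&(h>30)&(h<50)&(abs(r-b)<25)
        br=(l>3)&(l<97)&(s>0)&(s<190)&(h>3)&(h<35)&(b>g+25)
        f=lambda k:(int(k.sum()),[round(float(np.median(x[k])),1) for x in(s,l,h)],np.percentile(s[k],[2,98]).round(0).tolist()) if k.sum()>5 else None
        print(n,round(float(manip.state()['time']),2),'th %.3f'%t,'pot',f(pot),'brush',f(br))
E
python3 -c "from h import *;meas(('side','scene'))"
python3 -m crank '[{"x":0,"y":0.03,"z":-0.5,"turn":0},{"x":0,"y":0.05,"z":-0.5,"turn":0},{"x":0,"y":0.07,"z":-0.5,"turn":0},{"x":0,"y":0.09,"z":-0.5,"turn":0},{"x":0,"y":0.1,"z":-0.5,"turn":0}]'
python3 -c "from h import *;meas(('side','scene'))"
```

```text
side 5.2 th 0.000 pot (623, [143.9, -33.6, 41.6], [110.0, 171.0]) brush (556, [136.3, 57.9, 22.1], [121.0, 144.0])
scene 5.25 th 0.000 pot (673, [141.4, -42.1, 41.4], [111.0, 170.0]) brush (423, [132.2, 56.4, 22.3], [119.0, 144.0])
time: 5.75
tool_pos: [0.5631, 0.2404, 0.0366]
tool_rot: [-0.002, 0.999, -0.035, 0.001]
contact_force: [5.5, 6.9, -9.6]
gripper_width: 0.092
grasp_force: 58.3
side 5.8 th 0.099 pot (592, [145.8, -34.7, 41.2], [111.0, 171.0]) brush (507, [137.9, 57.9, 21.2], [123.0, 144.0])
scene 5.85 th 0.099 pot (661, [142.3, -42.3, 41.2], [112.0, 171.0]) brush (419, [133.0, 56.1, 22.0], [119.0, 145.0])
```

```bash
python3 -m crank '[{"x":0,"y":0.1,"z":-0.49,"turn":0},{"x":0,"y":0.11,"z":-0.49,"turn":0},{"x":0,"y":0.12,"z":-0.49,"turn":0},{"x":0,"y":0.13,"z":-0.49,"turn":0},{"x":0,"y":0.14,"z":-0.49,"turn":0}]'
python3 -c "from h import *;meas(('side','scene'))"
python3 -m crank '[{"x":0,"y":0.07,"z":-0.24,"turn":0},{"x":0,"y":0.07,"z":-0.24,"turn":0},{"x":0,"y":0.07,"z":-0.24,"turn":0},{"x":0,"y":0,"z":0,"turn":0}]'
python3 -c "from h import *;meas(('side','scene'))"
```

```text
time: 6.35
tool_pos: [0.5626, 0.2347, 0.0612]
tool_rot: [-0.002, 0.999, -0.035, 0.001]
contact_force: [5.3, 8.2, -9.4]
gripper_width: 0.093
grasp_force: 58.3
side 6.4 th 0.200 pot (539, [149.0, -35.6, 40.7], [112.0, 172.0]) brush (450, [139.1, 59.4, 19.8], [125.0, 144.0])
scene 6.45 th 0.199 pot (641, [143.6, -42.3, 40.7], [111.0, 172.0]) brush (410, [133.7, 57.4, 21.6], [119.0, 145.0])
time: 6.85
tool_pos: [0.5624, 0.2325, 0.0686]
tool_rot: [-0.002, 0.999, -0.035, 0.001]
contact_force: [3.5, 7.2, -6.5]
gripper_width: 0.091
grasp_force: 58.6
side 6.9 th 0.227 pot (536, [151.2, -34.8, 40.8], [112.0, 172.0]) brush (440, [139.4, 59.4, 20.0], [125.0, 145.0])
scene 6.95 th 0.227 pot (634, [144.0, -42.7, 40.7], [112.0, 172.0]) brush (407, [133.8, 56.7, 21.6], [119.0, 145.0])
```

```bash
S='python3 -c "from h import *;meas((\"scene\",))"'
python3 -m crank '[{"x":0,"y":0.05,"z":-0.14,"turn":0},{"x":0,"y":0.05,"z":-0.14,"turn":0},{"x":0,"y":0,"z":0,"turn":0},{"x":0,"y":0,"z":0,"turn":0},{"x":0,"y":0,"z":0,"turn":0}]' | grep pos; eval $S
python3 -m crank '[{"x":0,"y":0.05,"z":-0.14,"turn":0},{"x":0,"y":0.05,"z":-0.14,"turn":0},{"x":0,"y":0,"z":0,"turn":0},{"x":0,"y":0,"z":0,"turn":0},{"x":0,"y":0,"z":0,"turn":0}]'|grep pos; eval $S
```

```text
tool_pos: [0.5624, 0.2317, 0.0712]
scene 7.5 th 0.238 pot (620, [144.3, -42.3, 40.6], [112.0, 172.0]) brush (410, [133.6, 57.2, 21.5], [119.0, 145.0])
tool_pos: [0.5623, 0.2307, 0.074]
scene 8.05 th 0.250 pot (627, [144.2, -42.6, 40.5], [112.0, 172.0]) brush (410, [133.7, 57.6, 21.6], [119.0, 145.0])
```

```bash
S='python3 -c "from h import *;meas((\"scene\",))"'
python3 -m crank '[{"x":0,"y":0.05,"z":-0.14,"turn":0},{"x":0,"y":0.05,"z":-0.14,"turn":0},{"x":0,"y":0,"z":0,"turn":0},{"x":0,"y":0,"z":0,"turn":0},{"x":0,"y":0,"z":0,"turn":0}]' | grep pos; eval $S
python3 -m crank '[{"x":0,"y":0.05,"z":-0.14,"turn":0},{"x":0,"y":0.05,"z":-0.14,"turn":0},{"x":0,"y":0,"z":0,"turn":0},{"x":0,"y":0,"z":0,"turn":0},{"x":0,"y":0,"z":0,"turn":0}]'|grep pos; eval $S
```

```text
tool_pos: [0.5623, 0.2298, 0.0768]
scene 8.6 th 0.262 pot (623, [145.3, -42.4, 40.6], [112.0, 172.0]) brush (403, [134.4, 58.5, 21.5], [120.0, 145.0])
tool_pos: [0.5622, 0.2287, 0.0799]
scene 9.15 th 0.275 pot (627, [144.7, -42.7, 40.2], [112.0, 172.0]) brush (409, [134.2, 58.0, 21.1], [119.0, 145.0])
```

```bash
S='python3 -c "from h import *;meas((\"scene\",))"'
python3 -m crank '[{"x":0,"y":0.05,"z":-0.14,"turn":0},{"x":0,"y":0.05,"z":-0.14,"turn":0},{"x":0,"y":0,"z":0,"turn":0},{"x":0,"y":0,"z":0,"turn":0},{"x":0,"y":0,"z":0,"turn":0}]' | grep pos; eval $S
python3 -m crank '[{"x":0,"y":0.05,"z":-0.14,"turn":0},{"x":0,"y":0.05,"z":-0.14,"turn":0},{"x":0,"y":0,"z":0,"turn":0},{"x":0,"y":0,"z":0,"turn":0},{"x":0,"y":0,"z":0,"turn":0}]'|grep pos; eval $S
```

```text
tool_pos: [0.5621, 0.2276, 0.0827]
scene 9.7 th 0.287 pot (617, [145.2, -43.1, 40.2], [112.0, 172.0]) brush (403, [134.2, 58.7, 21.2], [119.0, 145.0])
tool_pos: [0.5621, 0.2266, 0.0854]
scene 10.25 th 0.298 pot (610, [145.0, -43.6, 40.2], [112.0, 172.0]) brush (405, [134.3, 57.6, 21.2], [119.0, 145.0])
```

```bash
S='python3 -c "from h import *;meas((\"scene\",))"'
python3 -m crank '[{"x":0,"y":0.06,"z":-0.14,"turn":0},{"x":0,"y":0.06,"z":-0.14,"turn":0},{"x":0,"y":0,"z":0,"turn":0},{"x":0,"y":0,"z":0,"turn":0},{"x":0,"y":0,"z":0,"turn":0}]' | egrep "pos|cont"; eval $S
python3 -m crank '[{"x":0,"y":0.06,"z":-0.14,"turn":0},{"x":0,"y":0.06,"z":-0.14,"turn":0},{"x":0,"y":0,"z":0,"turn":0},{"x":0,"y":0,"z":0,"turn":0},{"x":0,"y":0,"z":0,"turn":0}]'|grep pos; eval $S
```

```text
tool_pos: [0.562, 0.2254, 0.0882]
contact_force: [3.7, 7.1, -6.0]
scene 10.8 th 0.310 pot (614, [145.7, -42.7, 40.2], [113.0, 172.0]) brush (406, [134.7, 58.2, 21.1], [119.0, 145.0])
tool_pos: [0.5619, 0.2243, 0.091]
scene 11.35 th 0.322 pot (600, [145.6, -43.0, 40.2], [112.0, 172.0]) brush (400, [134.5, 58.3, 21.0], [119.0, 145.0])
```

```bash
S='python3 -c "from h import *;meas((\"scene\",))"'
python3 -m crank '[{"x":0,"y":0.06,"z":-0.14,"turn":0},{"x":0,"y":0.06,"z":-0.14,"turn":0},{"x":0,"y":0,"z":0,"turn":0},{"x":0,"y":0,"z":0,"turn":0},{"x":0,"y":0,"z":0,"turn":0}]' | egrep "pos|cont"; eval $S
python3 -m crank '[{"x":0,"y":0.06,"z":-0.14,"turn":0},{"x":0,"y":0.06,"z":-0.14,"turn":0},{"x":0,"y":0,"z":0,"turn":0},{"x":0,"y":0,"z":0,"turn":0},{"x":0,"y":0,"z":0,"turn":0}]'|grep pos; eval $S
```

```text
tool_pos: [0.5618, 0.2231, 0.0938]
contact_force: [3.7, 7.2, -6.5]
scene 11.9 th 0.335 pot (606, [145.6, -43.0, 40.2], [112.0, 172.0]) brush (394, [134.7, 58.2, 21.1], [120.0, 145.0])
tool_pos: [0.5617, 0.2219, 0.0965]
scene 12.45 th 0.346 pot (604, [146.4, -42.9, 40.1], [112.0, 172.0]) brush (399, [134.8, 58.2, 21.0], [119.0, 145.0])
```

```bash
S='python3 -c "from h import *;meas((\"scene\",))"'
python3 -m crank '[{"x":0,"y":0.06,"z":-0.14,"turn":0},{"x":0,"y":0.06,"z":-0.14,"turn":0},{"x":0,"y":0,"z":0,"turn":0},{"x":0,"y":0,"z":0,"turn":0},{"x":0,"y":0,"z":0,"turn":0}]' | egrep "pos|cont"; eval $S
python3 -m crank '[{"x":0,"y":0.06,"z":-0.14,"turn":0},{"x":0,"y":0.06,"z":-0.14,"turn":0},{"x":0,"y":0,"z":0,"turn":0},{"x":0,"y":0,"z":0,"turn":0},{"x":0,"y":0,"z":0,"turn":0}]'|grep pos; eval $S
```

```text
tool_pos: [0.5617, 0.2207, 0.0992]
contact_force: [4.5, 7.0, -7.2]
scene 13.0 th 0.359 pot (597, [145.7, -43.1, 40.0], [112.0, 172.0]) brush (390, [134.8, 58.0, 21.0], [119.0, 145.0])
tool_pos: [0.5615, 0.2193, 0.1019]
scene 13.55 th 0.370 pot (586, [146.2, -42.6, 40.1], [112.0, 172.0]) brush (384, [135.0, 58.6, 21.1], [120.0, 145.0])
```

```bash
S='python3 -c "from h import *;meas((\"scene\",))"'
python3 -m crank '[{"x":0,"y":0.07,"z":-0.14,"turn":0},{"x":0,"y":0.07,"z":-0.14,"turn":0},{"x":0,"y":0,"z":0,"turn":0},{"x":0,"y":0,"z":0,"turn":0},{"x":0,"y":0,"z":0,"turn":0}]' | egrep "pos|cont"; eval $S
```

```text
tool_pos: [0.5614, 0.218, 0.1047]
contact_force: [3.7, 6.2, -7.2]
scene 14.1 th 0.383 pot (579, [146.1, -42.7, 40.0], [113.0, 172.0]) brush (385, [134.9, 58.5, 20.9], [120.0, 145.0])
```

```bash
S='python3 -c "from h import *;meas((\"scene\",))"'
python3 -m crank '[{"x":0,"y":0.07,"z":-0.14,"turn":0},{"x":0,"y":0.07,"z":-0.14,"turn":0},{"x":0,"y":0,"z":0,"turn":0},{"x":0,"y":0,"z":0,"turn":0},{"x":0,"y":0,"z":0,"turn":0}]'|grep pos; eval $S
```

```text
tool_pos: [0.5613, 0.2165, 0.1079]
scene 14.65 th 0.397 pot (567, [146.3, -42.5, 39.6], [113.0, 172.0]) brush (386, [135.4, 58.1, 20.5], [120.0, 145.0])
```

```bash
S='python3 -c "from h import *;meas((\"scene\",))"'
python3 -m crank '[{"x":0,"y":0.07,"z":-0.14,"turn":0},{"x":0,"y":0.07,"z":-0.14,"turn":0},{"x":0,"y":0,"z":0,"turn":0},{"x":0,"y":0,"z":0,"turn":0},{"x":0,"y":0,"z":0,"turn":0}]' | egrep "pos|cont"; eval $S
```

```text
tool_pos: [0.5612, 0.2151, 0.1106]
contact_force: [3.5, 6.8, -6.3]
scene 15.2 th 0.410 pot (567, [145.9, -42.2, 39.6], [112.0, 172.0]) brush (384, [135.5, 58.0, 20.4], [119.0, 145.0])
```

```bash
S='python3 -c "from h import *;meas((\"scene\",))"'
python3 -m crank '[{"x":0,"y":0.07,"z":-0.14,"turn":0},{"x":0,"y":0.07,"z":-0.14,"turn":0},{"x":0,"y":0,"z":0,"turn":0},{"x":0,"y":0,"z":0,"turn":0},{"x":0,"y":0,"z":0,"turn":0}]'|grep pos; eval $S
```

```text
tool_pos: [0.5611, 0.2137, 0.1134]
scene 15.75 th 0.422 pot (561, [146.2, -42.5, 39.6], [114.0, 172.0]) brush (380, [135.6, 58.6, 20.6], [120.0, 145.0])
```

```bash
S='python3 -c "from h import *;meas((\"scene\",))"'
python3 -m crank '[{"x":0,"y":0.07,"z":-0.14,"turn":0},{"x":0,"y":0.07,"z":-0.14,"turn":0},{"x":0,"y":0,"z":0,"turn":0},{"x":0,"y":0,"z":0,"turn":0},{"x":0,"y":0,"z":0,"turn":0}]' | egrep "pos|cont"; eval $S
```

```text
tool_pos: [0.561, 0.2122, 0.116]
contact_force: [3.0, 5.9, -6.6]
scene 16.3 th 0.434 pot (551, [145.8, -42.4, 39.6], [112.0, 172.0]) brush (385, [135.6, 58.4, 20.6], [120.0, 145.0])
```

```bash
S='python3 -c "from h import *;meas((\"scene\",))"'
python3 -m crank '[{"x":0,"y":0,"z":0,"turn":0},{"x":0,"y":0,"z":0,"turn":0},{"x":0,"y":0,"z":0,"turn":0}]'|grep pos; eval $S
```

```text
tool_pos: [0.561, 0.2122, 0.116]
scene 16.65 th 0.434 pot (548, [146.6, -42.5, 39.6], [113.0, 172.0]) brush (383, [135.3, 57.9, 20.4], [119.0, 145.0])
```

```bash
S='python3 -c "from h import *;meas((\"scene\",))"'
python3 -m crank '[{"x":0,"y":0.08,"z":-0.14,"turn":0},{"x":0,"y":0.07,"z":-0.14,"turn":0},{"x":0,"y":0,"z":0,"turn":0},{"x":0,"y":0,"z":0,"turn":0},{"x":0,"y":0,"z":0,"turn":0}]' | egrep "pos|cont"; eval $S
```

```text
tool_pos: [0.5609, 0.2106, 0.1188]
contact_force: [3.4, 6.9, -6.3]
scene 17.2 th 0.447 pot (543, [145.3, -41.7, 39.6], [112.0, 171.0]) brush (380, [135.2, 58.7, 20.4], [120.0, 145.0])
```

```bash
S='python3 -c "from h import *;meas((\"scene\",))"'
python3 -m crank '[{"x":0,"y":0,"z":0,"turn":0},{"x":0,"y":0,"z":0,"turn":0},{"x":0,"y":0,"z":0,"turn":0}]'|grep pos; eval $S
```

```text
tool_pos: [0.5609, 0.2106, 0.1187]
scene 17.55 th 0.447 pot (540, [145.4, -42.4, 39.6], [111.0, 171.0]) brush (382, [135.4, 58.4, 20.4], [119.0, 145.0])
```

There's a hint of motion, so I'll wait and check.

```bash
S='python3 -c "from h import *;meas((\"scene\",))"'
python3 -m crank '[{"x":0,"y":0,"z":0,"turn":0},{"x":0,"y":0,"z":0,"turn":0},{"x":0,"y":0,"z":0,"turn":0},{"x":0,"y":0,"z":0,"turn":0},{"x":0,"y":0,"z":0,"turn":0}]'|grep pos; eval $S;python3 -m crank '[{"x":0,"y":0,"z":0,"turn":0},{"x":0,"y":0,"z":0,"turn":0},{"x":0,"y":0,"z":0,"turn":0}]'|grep pos; eval $S
```

```text
tool_pos: [0.5609, 0.2106, 0.1187]
scene 18.1 th 0.447 pot (536, [145.2, -42.3, 39.6], [112.0, 171.0]) brush (381, [135.9, 59.1, 20.5], [119.0, 145.0])
tool_pos: [0.5609, 0.2106, 0.1187]
scene 18.45 th 0.447 pot (539, [145.7, -42.3, 39.5], [112.0, 171.0]) brush (380, [135.4, 58.4, 20.5], [119.0, 145.0])
```

Static, or nudged at most. Small steps up from here.

```bash
S='python3 -c "from h import *;meas((\"scene\",))"'
python3 -m crank '[{"x":0,"y":0.04,"z":-0.08,"turn":0},{"x":0,"y":0.04,"z":-0.08,"turn":0},{"x":0,"y":0,"z":0,"turn":0},{"x":0,"y":0,"z":0,"turn":0},{"x":0,"y":0,"z":0,"turn":0}]' | egrep "pos"; eval $S
python3 -m crank '[{"x":0,"y":0,"z":0,"turn":0},{"x":0,"y":0,"z":0,"turn":0},{"x":0,"y":0,"z":0,"turn":0}]'|grep pos; eval $S
```

```text
tool_pos: [0.5609, 0.2098, 0.1202]
scene 19.0 th 0.453 pot (537, [142.0, -42.5, 39.6], [108.0, 168.0]) brush (378, [135.4, 58.6, 20.4], [120.0, 145.0])
tool_pos: [0.5608, 0.2098, 0.1202]
scene 19.35 th 0.453 pot (520, [132.5, -42.8, 39.6], [98.0, 158.0]) brush (377, [135.4, 58.6, 20.5], [119.0, 145.0])
```

The pot is sliding at 0.453 rad, so I'll hold the slope.

```bash
S='python3 -c "from h import *;meas((\"scene\",))"'
for i in 1 2; do python3 -m crank '[{"x":0,"y":0,"z":0,"turn":0},{"x":0,"y":0,"z":0,"turn":0},{"x":0,"y":0,"z":0,"turn":0},{"x":0,"y":0,"z":0,"turn":0},{"x":0,"y":0,"z":0,"turn":0}]'|grep pos; eval $S;done
```

```text
tool_pos: [0.5608, 0.2098, 0.1202]
scene 19.9 th 0.453 pot (489, [104.0, -43.2, 39.8], [70.0, 128.0]) brush (380, [135.8, 58.4, 20.5], [119.0, 145.0])
tool_pos: [0.5609, 0.2098, 0.1202]
scene 20.45 th 0.453 pot (471, [58.3, -43.3, 40.1], [23.0, 83.0]) brush (377, [135.3, 58.7, 20.4], [119.0, 145.0])
```

```bash
S='python3 -c "from h import *;meas((\"scene\",))"'
python3 -m crank '[{"x":0,"y":0,"z":0,"turn":0},{"x":0,"y":0,"z":0,"turn":0},{"x":0,"y":0,"z":0,"turn":0},{"x":0,"y":0,"z":0,"turn":0},{"x":0,"y":0,"z":0,"turn":0}]'|grep pos; eval $S
python3 -m crank '[{"x":0,"y":0,"z":0,"turn":0},{"x":0,"y":0,"z":0,"turn":0},{"x":0,"y":0,"z":0,"turn":0},{"x":0,"y":0,"z":0,"turn":0},{"x":0,"y":0,"z":0,"turn":0}]' 45; python3 -c "from h import *;meas(('scene','side'),.453)"
```

```text
tool_pos: [0.5609, 0.2098, 0.1202]
scene 21.0 th 0.453 pot (462, [46.7, -42.6, 40.2], [9.0, 72.0]) brush (379, [135.9, 58.7, 20.4], [119.0, 145.0])
time: 21.5
tool_pos: [0.5607, 0.208, 0.1214]
tool_rot: [0.0, 0.999, -0.035, 0.0]
contact_force: [-0.0, 0.1, 0.3]
gripper_width: 0.445
grasp_force: 0.0
scene 21.55 th 0.453 pot (461, [46.6, -42.8, 40.3], [10.0, 72.0]) brush (375, [135.7, 58.1, 20.5], [119.0, 145.0])
side 21.6 th 0.453 pot (265, [63.3, -29.9, 36.0], [28.0, 72.0]) brush (333, [141.4, 58.8, 16.8], [129.0, 145.0])
```

The pot is resting at the lip and the board holds. I'll retreat straight up.

```bash
python3 -m crank '[{"x":0,"y":0,"z":-1,"turn":0},{"x":0,"y":0,"z":-2,"turn":0},{"x":0,"y":0,"z":-3,"turn":0},{"x":0,"y":-1,"z":-4,"turn":0},{"x":0,"y":-1,"z":-3,"turn":0}]'|egrep "pos|cont"
python3 -m crank '[{"x":0,"y":0,"z":0,"turn":0},{"x":0,"y":0,"z":0,"turn":0},{"x":0,"y":0,"z":0,"turn":0},{"x":0,"y":0,"z":0,"turn":0},{"x":0,"y":0,"z":0,"turn":0}]'|egrep "pos|cont"
python3 - <<'E'
from h import *
import cv2
meas(("scene",),.453)
b,_=manip.grab_frame("side");a,_=manip.grab_frame("scene")
cv2.imwrite('pics/h.png',cv2.resize(np.hstack([a,b])[:,:,::-1],(800,300),interpolation=cv2.INTER_AREA))
E
```

```text
tool_pos: [0.5626, 0.2283, 0.2548]
contact_force: [0.5, 0.1, 0.3]
tool_pos: [0.5613, 0.2277, 0.2495]
contact_force: [0.5, 0.1, -0.7]
scene 22.65 th 0.453 pot (467, [46.5, -42.9, 40.3], [9.0, 72.0]) brush (349, [135.6, 60.7, 20.6], [119.0, 145.0])
```

View pics/h.png

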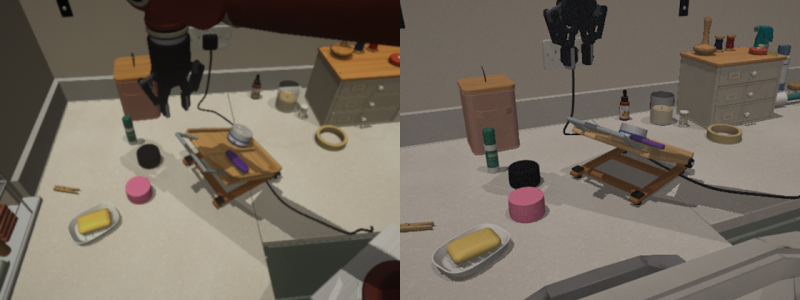

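The board stands at its slope, with the pot at the lip (240,135), the brush still up at (237,160) and the gripper clear.

```bash
python3 -c "from plant import manip;print(manip.job_done())"
```

```text
the job is handed in; nothing more can be done
None
```

The job is handed in: the board stands on its own at about 0.45 rad with the pot against the lip, the brush still at the top and the gripper clear; the robot clock read about 23 s, inside the 48 s limit.

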